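Lock a T-stud in a slotted holding plate

TASK

Lock the blue-gripped T-stud into the slotted metal plate so that the petri dish on the plate cannot slide off: lower its T-foot through the wide window of the slot, slide it along to the yellow line, and there turn it a quarter turn so that the foot lies crosswise under the slot's lips. Let go with the stud standing upright, its washer flat on the plate. Leave the dish and the red-gripped round-footed stud alone.

Things in the scene. Friction and masses are not known exactly. Their poses are not given: they have to be found in the camera images.
- t_stud: loose T-bolt, blue grip, 0.12 kg, upright. Origin: centre of its foot's underside, z up. Foot 38 along x, 22 along y, 8 thick (mm); neck 10 diameter; fixed steel washer 36 diameter at z 19 to 23; stem 14 diameter; blue bar grip at z 48 to 74, 42 along x (as the foot), 14 thick along y. A half turn about z leaves it the same.
- slot_plate: fixed aluminium plate 270x90x30 mm; origin centre of underside. T-slot along x at y=0: window x -105 to -45, 28 wide; then slot 16 wide to x=38. Yellow line at x=5. Lips 8 thick; hollow below 46 wide, floor at z=6: the foot slides and turns freely. Seated, the washer lies on the top, stud origin at z=11. Black end stop at x 117 to 125, 16 above the top.
- dish: loose lidded clear petri dish, 71 mm diameter, 15 mm high, on the plate's top about x = 78 mm in the plate's frame. Origin: centre of its underside.
- round_stud: bystander: loose stud like the T-stud, 74 mm tall, but with a red bar grip and a round foot 40 mm in diameter, too large for the window. Origin: centre of the foot's underside.
Not all that is in view belongs to the job. What is shaped like the t_stud but orange is not meant.

How it is judged:
By the outcome, as a careful person would: the job done as asked, in the order asked, and still so for the second after the job is handed in, with the robot touching nothing.
It also fails if it takes over 45 s, if anything falls off the work surface, if the arm or the gripper's body presses on something with over 40 N, if the wrist force passes 120 N, or if a joint passes its speed limit or range.

ROBOT

A 6-joint arm with a two-finger parallel gripper is mounted at the origin on a cart in front of the work surface, level with it; the furniture and walls round the work are solid. World frame = base frame: x ahead of the robot, y to its left, z up, the work surface at z = 0. Lengths are in mm, angles in degrees, forces in N, time in s.
With the tool pointing down it reaches from about 350 to 850 mm from the base axis. Payload 8.1 kg.
Tool frame: the origin (TCP) lies at the very end of the fingers, on their centre line; the grasp point (between the pads) lies 19 mm behind it; z points along the fingers, y is the direction in which the jaws open and shut (so a half turn about z gives the same grasp; the last joint's range is limited). The gripper opens to 85 mm and grips with 20 to 120 N. Pads are 22 mm wide; open, the fingers measure 114 mm over their backs; the gripper's body (76 mm by 85 mm) begins 54 mm behind the grasp point. The pads swing forward as they close: fully open they stand 13 mm farther back than shut.
Start: joints at [-68.606, 7.471, 85.268, -0, 87.261, -4.893], TCP at [265.743, -537.946, 207.392] pointing down, gripper open.
Joint ranges: [-169.43, 169.43], [-51.17, 129.36], [1.28, 143.12], [-76.62, 256.62], [0, 156.53], [-152.29, 152.29]. Speed limits (degrees/s): [136.94, 136.94, 159.86, 180, 180, 180].

INTERFACE

Orientations are given as [roll, pitch, yaw] about the fixed x, y, z axes, in that order (R = Rz(yaw) Ry(pitch) Rx(roll)).
In Python, from bench import r, eyes gives the robot as it stands. The module is installed in compiled form; this text tells all that it offers.
- The arm moves only by the tool play_rows, never from a script. Its argument "deltas" is a list of rows, each a list of 3 entries, a list of its own where there are three numbers: the shift along the tool's x, y, z in m, then the turn, a rotation vector about the tool's x, y, z in rad, then the closure, from 0 (fully open) to 1 (shut). A call has 1 to 8 rows; each row shifts and turns the pose as measured when the row begins, along the tool's axes as they then stand; what a row does not reach is not made up. A row lasts 1/8 s, in which the tool goes at most 62.5 mm and 10.7 degrees, less where a joint would pass 70% of its speed; a pose out of reach is approached as far as the arm can. A call with a gripper value outside its range is refused whole. The fingers move at their own pace and stop on an object; "force" is the grip in N (left out, the last holds). Time passes only in rows, so rows that do not move let the fingers close. It gives the time, the measured TCP pose, the force and the opening at its end, in the units of the state.
- r.sense(): the state, without advancing time (a new reading comes with each control period).
- eyes.snapshot(name): name is "scene" or "top" or "wrist"; returns the picture (480x640x3 uint8, red, green, blue); there is no depth.
- eyes.get_calibration(name): a dict with "mtx" (3x3 intrinsics, pixels), "D" ([k1, k2, p1, p2, k3] as OpenCV has them; the pictures are not rectified), "R" (3x3) and "t" (3): a world point X has camera coordinates R X + t; the wrist camera has in their place "T_tool_cam" (4x4, takes a point from camera to tool coordinates, whose origin is the TCP and whose axes are the flange's). Camera axes: x right, y down, z forward; pixel columns grow to the right and rows downward; lengths in mm; the calibration is good to about 2 mm. A picture is of the moment at which its call begins: read the wrist's pose just before it. get_calibration takes no time and is no camera call.
- r.hand_in(): hands the job in, once; it reports no verdict.
The state is a dict: "time": time; "joint_pos": joint angles; "qd": joint speeds; "joint_efforts": joint torques, N m; "tool_pos": TCP position; "tcp_rot": TCP orientation; "ft_force": force on the tool from outside, world axes, zero at the start; "wrist_torque": the same for the moment, N m; "finger_gap": finger opening in mm.
Only numpy, scipy, OpenCV 4.12 (cv2) and the standard library are available. Lean on these libraries where they do the work, as an engineer would, in place of code of your own. Each camera call takes 0.05 s, during which the arm holds its last target. There are 200 camera calls.

## Working session

There is one attempt and no reset: what is moved stays moved. The work goes in short steps, Python scripts to look and compute and a tool call to move; the robot and the scene stay as the last step left them, time stands still between calls to the robot, and variables do not carry over. Pictures are saved under pics/ and viewed, about 8 in all and at most 12, crops included, and the job is handed in when it is done.

Besides the shell and the picture viewer there is one more tool, called as name(argument=value, ...), one argument or row to a line, values as JSON. play_rows: Moves the arm, as the interface text tells. Its arguments: {"type":"object","properties":{"deltas":{"type":"array"},"force":{"type":"number"}},"required":["deltas"]}

```bash
mkdir -p pics
python3 - <<'E'
from bench import r,eyes
import cv2,numpy as np
for n in ("scene","top"):
    im=eyes.snapshot(n); cv2.imwrite(f"pics/{n}0.png",im[:,:,::-1])
    c=eyes.get_calibration(n); print(n,np.round(c["mtx"],1).tolist(),c["D"],np.round(c["R"],3).tolist(),c["t"])
print(eyes.get_calibration("wrist")); print(r.sense())
E
```

```text
scene [[538.4, 0.0, 318.3], [0.0, 538.4, 238.7], [0.0, 0.0, 1.0]] [0.03122471 0.         0.         0.         0.        ] [[0.632, -0.774, -0.022], [-0.465, -0.356, -0.81], [0.62, 0.523, -0.585]] [-387.85377446  217.45181461 1004.64799288]
top [[583.2, 0.0, 322.6], [0.0, 583.2, 241.1], [0.0, 0.0, 1.0]] [-0.12482984  0.          0.          0.          0.        ] [[-0.028, -1.0, -0.011], [-0.996, 0.029, -0.088], [0.088, 0.008, -0.996]] [ -92.00168794  497.86234654 1208.38863581]
{'mtx': array([[385.6698328 ,   0.        , 320.94614008],
       [  0.        , 385.6698328 , 242.55058029],
       [  0.        ,   0.        ,   1.        ]]), 'D': array([-0.06546983,  0.        ,  0.        ,  0.        ,  0.        ]), 'T_tool_cam': array([[ 3.18875657e-04, -9.60136366e-01, -2.79531852e-01,
         7.13742608e+01],
       [ 9.99999744e-01,  1.26899263e-04,  7.04874869e-04,
        -1.85482506e-01],
       [-6.41303610e-04, -2.79532005e-01,  9.60136161e-01,
        -1.66749440e+02],
       [ 0.00000000e+00,  0.00000000e+00,  0.00000000e+00,
         1.00000000e+00]])}
{'time': 0.1, 'joint_pos': array([-6.86074917e+01,  7.51130558e+00,  8.53231220e+01,  1.19345251e-03,
        8.72622448e+01, -4.89227018e+00]), 'qd': array([ 0.10413803, -0.04249985, -0.19291464, -0.0365093 ,  0.02761047,
        0.02610694]), 'joint_efforts': array([ 2.09088676e-04, -5.70952249e+01, -5.01942515e+01, -2.09405371e-04,
        8.09165445e-03, -1.16349077e-05]), 'tool_pos': array([ 265.53743762, -537.44220707,  206.44311512]), 'tcp_rot': array([-1.79903782e+02, -9.43210322e-03,  2.62847126e+01]), 'ft_force': array([0.21424528, 0.10643475, 0.57973622]), 'wrist_torque': array([ 0.07391418,  0.02362426, -0.02428915]), 'finger_gap': 85.58522328662868}
```

View pics/scene0.png

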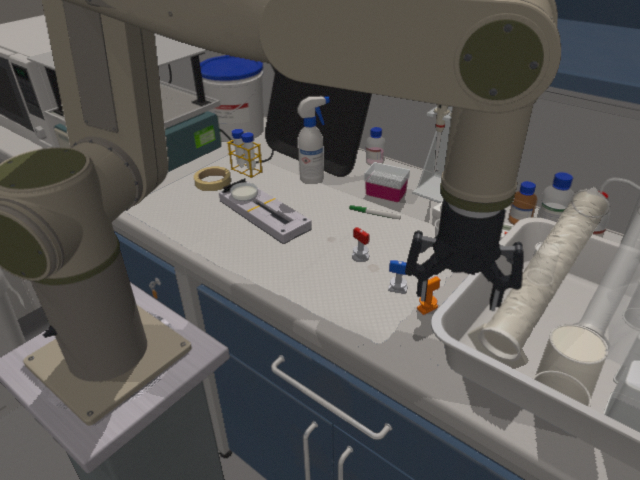

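View pics/top0.png

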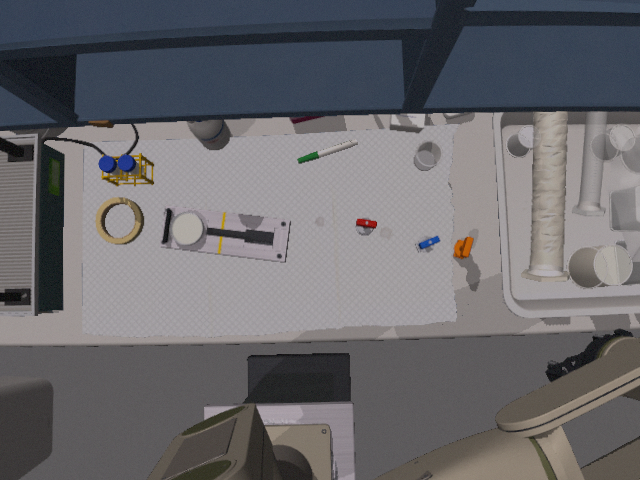

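The top view shows the plate at about (228,235), with its window end on the right and its dish on the left. There are three candidates: blue (429,242), orange decoy (463,247) and red round-footed stud (366,224). The blue one fits the description. I'll measure them and confirm in an enlarged crop.

```bash
cat > h.py <<'E'
import cv2,numpy as np
from bench import r,eyes
from scipy.spatial.transform import Rotation as Ro
def cam(name):
    c=eyes.get_calibration(name)
    if name=="wrist":
        s=r.sense(); T=np.eye(4); T[:3,:3]=Ro.from_euler('xyz',s['tcp_rot'],degrees=True).as_matrix(); T[:3,3]=s['tool_pos']
        M=T@c['T_tool_cam']; R=M[:3,:3].T; t=-R@M[:3,3]
    else: R,t=np.array(c['R']),np.array(c['t'])
    return c['mtx'],c['D'],R,t
def px2w(C,uv,z):
    K,D,R,t=C; p=cv2.undistortPoints(np.float32(uv).reshape(-1,1,2),K,D).reshape(-1,2)
    d=np.c_[p,np.ones(len(p))]@R; o=-R.T@t
    return o+d*((z-o[2])/d[:,2])[:,None]
def w2px(C,X):
    K,D,R,t=C; return cv2.projectPoints(np.float64(X).reshape(-1,1,3),cv2.Rodrigues(R)[0],t,K,D)[0].reshape(-1,2)
def blobs(im,lo,hi,amin=30):
    m=cv2.inRange(cv2.cvtColor(im,cv2.COLOR_RGB2HSV),np.array(lo),np.array(hi))
    return [c for c in cv2.findContours(m,cv2.RETR_EXTERNAL,cv2.CHAIN_APPROX_NONE)[0] if cv2.contourArea(c)>amin]
BLUE=((105,150,60),(125,255,255)); YEL=((20,110,120),(32,255,255)); RED=((0,170,80),(6,255,255))
E
python3 - <<'E'
from h import *
C=cam("top"); im=eyes.snapshot("top")
for nm,rng,z in (("blue",BLUE,74),("red",RED,74),("yel",YEL,30)):
    for c in blobs(im,*rng,amin=15):
        (u,v),(w,h),a=cv2.minAreaRect(c)
        if v<130 or v>330: continue
        b=px2w(C,cv2.boxPoints(((u,v),(w,h),a)),z)
        e=b[1]-b[0]; f=b[2]-b[1]; L=e if np.linalg.norm(e)>np.linalg.norm(f) else f
        print(nm,(round(u),round(v)),np.round(b.mean(0)),np.linalg.norm(e).round(),np.linalg.norm(f).round(),"long yaw",np.degrees(np.arctan2(L[1],L[0])).round(1))
a=cv2.resize(im[190:275,155:295],None,fx=5,fy=5,interpolation=cv2.INTER_CUBIC)[:,:700]
b=cv2.resize(im[205:265,350:480],None,fx=5,fy=5,interpolation=cv2.INTER_CUBIC)
o=np.zeros((425+175,700,3),np.uint8); o[:425]=a; b=b[100:275] if False else cv2.resize(b,None,fx=.58,fy=.58); o[425:425+b.shape[0],:b.shape[1]]=b[:175]
cv2.imwrite("pics/crop1.png",o[:,:,::-1])
S=eyes.snapshot("scene"); Cs=cam("scene")
for c in blobs(S,*BLUE): 
    (u,v),_,_=cv2.minAreaRect(c); print("scene blue",round(u),round(v),px2w(Cs,[(u,v)],61).round())
E
```

```text
blue (429, 242) [ 482. -321.   74.] 41.0 12.0 long yaw -67.9
blue (106, 163) [667. 342.  74.] 31.0 33.0 long yaw -118.0
blue (126, 162) [667. 300.  74.] 32.0 32.0 long yaw -92.5
red (366, 223) [ 525. -196.   74.] 13.0 39.0 long yaw -101.2
yel (220, 245) [493. 110.  30.] 36.0 5.0 long yaw -8.9
yel (223, 220) [545. 103.  30.] 35.0 5.0 long yaw -8.8
yel (109, 177) [646. 352.  30.] 17.0 41.0 long yaw -110.1
yel (136, 160) [682. 293.  30.] 20.0 31.0 long yaw -179.3
scene blue 397 267 [[ 481. -318.   61.]]
scene blue 527 188 [[ 940. -403.   61.]]
scene blue 562 181 [[1027. -458.   61.]]
scene blue 242 135 [[733. 394.  61.]]
scene blue 376 132 [[990.  81.  61.]]
scene blue 310 121 [[934. 296.  61.]]
scene blue 320 116 [[984. 296.  61.]]
scene blue 230 67 [[1147.  883.   61.]]
```

View pics/crop1.png

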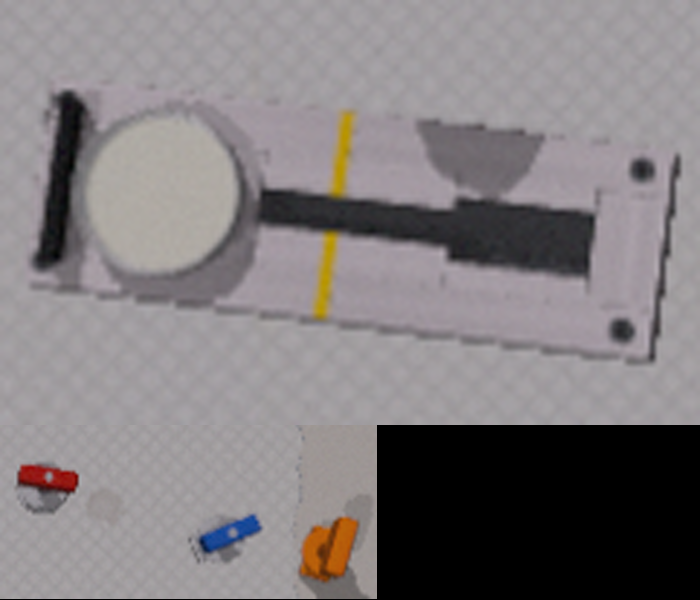

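The crop confirms that the blue bar stud at (429,242) is upright on the mat and separate from the orange one, which has a different, leaning grip. On the plate, the yellow line centre is near (519,106). The slot runs toward the right to the window, so plate x has a yaw of about 81°.

The t_stud is at about (482,-320), with its bar at about 112°. I'll move above it.

play_rows(
  deltas=[
    [[0.048, -0.0165, 0], [0, 0, 0], 0],
    [[0.048, -0.0165, 0], [0, 0, 0], 0],
    [[0.048, -0.0165, 0], [0, 0, 0], 0],
    [[0.048, -0.0165, 0], [0, 0, 0], 0],
    [[0.048, -0.0165, 0], [0, 0, 0], 0],
    [[0.048, -0.0165, 0], [0, 0, 0], 0],
    [[0, 0, 0], [0, 0, -0.18], 0],
    [[0, 0, 0], [0, 0, -0.18], 0],
  ],
  force=40,
)

```text
time: 1.2
tool_pos: [485.8, -313.7, 204.6]
tcp_rot: [-179.8, -0.1, 47.3]
ft_force: [-0.2, -0.2, -0.3]
finger_gap: 85.6
```

play_rows(
  deltas=[
    [[0, 0, 0], [0, 0, -0.18], 0],
    [[0, 0, 0], [0, 0, -0.18], 0],
    [[0, 0, 0], [0, 0, -0.18], 0],
    [[0, 0, 0], [0, 0, -0.18], 0],
    [[0, 0, 0], [0, 0, -0.18], 0],
    [[0, 0, 0], [0, 0, -0.18], 0],
    [[0, 0, 0], [0, 0, 0], 0],
  ],
)

```text
time: 2.08
tool_pos: [485.3, -312.2, 202.6]
tcp_rot: [-179.9, -0.4, 111.3]
ft_force: [-0.3, 0.6, -0.3]
finger_gap: 85.2
```

```bash
cat > st.py <<'E'
from h import *
s=r.sense(); C=cam("wrist"); im=eyes.snapshot("wrist")
print(s['time'],s['tool_pos'].round(1),s['tcp_rot'].round(1))
for c in blobs(im,*BLUE,amin=200):
    (u,v),(w,h),a=cv2.minAreaRect(c); b=px2w(C,cv2.boxPoints(((u,v),(w,h),a)),74)
    e=b[1]-b[0]; f=b[2]-b[1]; L=e if np.linalg.norm(e)>np.linalg.norm(f) else f
    print((round(u),round(v)),b.mean(0).round(1),np.linalg.norm(e).round(),np.linalg.norm(f).round(),np.degrees(np.arctan2(L[1],L[0])).round(1))
cv2.imwrite("pics/w1.png",im[:,:,::-1])
E
python3 st.py
```

```text
2.075 [ 485.3 -312.2  202.6] [-179.9   -0.4  111.3]
(312, 232) [ 480.9 -320.1   74. ] 43.0 12.0 110.6
```

View pics/w1.png

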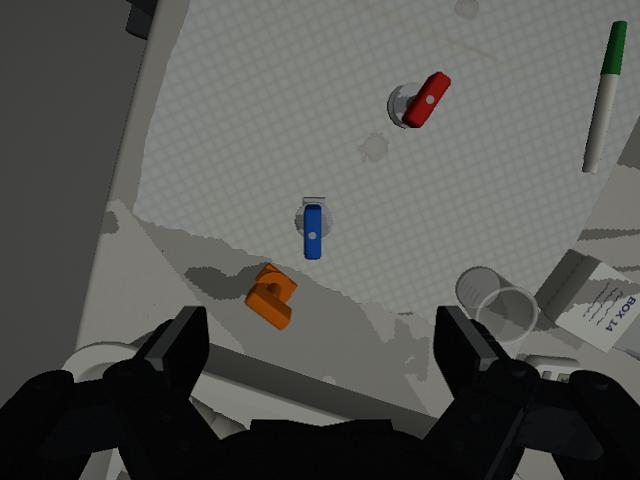

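The wrist view shows the blue stud at (312,232). It agrees with the top view: (481,-320), bar at 110.6°, 43x12 mm. The orange piece at (270,297) is clear of the fingers. I'll descend.

play_rows(
  deltas=[
    [[-0.006, -0.007, 0.03], [0, 0, 0.012], 0],
    [[0, 0, 0.03], [0, 0, 0], 0],
    [[0, 0, 0.03], [0, 0, 0], 0],
    [[0, 0, 0.02], [0, 0, 0], 0],
    [[0, 0, 0], [0, 0, 0], 0],
  ],
)

```text
time: 2.75
tool_pos: [480.7, -320.3, 90.1]
tcp_rot: [-179.9, -0.3, 109.1]
ft_force: [-0.5, 0.1, 0.2]
finger_gap: 85.8
```

```bash
python3 st.py
```

```text
2.75 [ 480.7 -320.3   90.1] [-179.9   -0.3  109.1]
(321, 273) [ 480.7 -318.9   74. ] 12.0 45.0 -68.4
```

play_rows(
  deltas=[
    [[0.001, 0, 0.02], [0, 0, -0.04], 0],
    [[0, 0, 0.022], [0, 0, 0], 0],
    [[0, 0, 0], [0, 0, 0], 0.3],
    [[0, 0, 0], [0, 0, 0], 0.6],
    [[0, 0, 0], [0, 0, 0], 1],
    [[0, 0, 0], [0, 0, 0], 1],
    [[0, 0, 0], [0, 0, 0], 1],
    [[0, 0, 0], [0, 0, 0], 1],
  ],
  force=50,
)

```text
time: 3.8
tool_pos: [484.3, -322.2, 53.1]
tcp_rot: [179.8, 0.2, 111.6]
ft_force: [-0.5, -0.6, -0.2]
finger_gap: 0.0
```

play_rows(
  deltas=[
    [[0, 0, 0], [0, 0, 0], 1],
    [[0, 0, 0], [0, 0, 0], 1],
  ],
)

```text
time: 4.05
tool_pos: [484.3, -322.2, 53.2]
tcp_rot: [179.8, 0.2, 111.6]
ft_force: [-0.8, 0.3, 1.0]
finger_gap: 0.1
```

The fingers shut empty (gap 0), so I'll look.

Run:
```python
from h import *
S=eyes.snapshot("scene"); W=eyes.snapshot("wrist")
a=cv2.resize(S[190:340,320:520],(400,300),interpolation=cv2.INTER_CUBIC); b=cv2.resize(W,(400,300))
cv2.imwrite("pics/g1.png",np.hstack([a,b])[:,:,::-1])
```

```text
(no output)
```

View pics/g1.png

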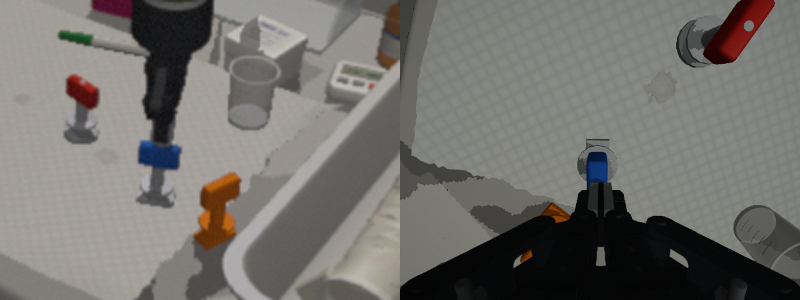

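Run:
```python
from h import *
s=r.sense(); p=s['tool_pos']; print(p.round(1),s['tcp_rot'].round(1),s['finger_gap'],s['joint_pos'].round(2))
C=cam("scene")
for z in (53,74,80,90): print(z,w2px(C,[p[0],p[1],z]).round(1), ((w2px(C,[p[0],p[1],z])-[320,190])*2).round())
S=eyes.snapshot("scene")
for c in blobs(S,*BLUE): 
    if 380<cv2.boundingRect(c)[0]<420: print("scene",cv2.boundingRect(c))
C=cam("wrist")
for d in (-20,0,20): print((w2px(C,p+[0,0,-d])/1.6).round())
W=eyes.snapshot("wrist")
for c in blobs(W,*BLUE,amin=100):
    x,y,w,h=cv2.boundingRect(c); print("wrist",x/1.6,y/1.6,w/1.6,h/1.6)
    print(px2w(C,[(x+w/2,y)],74).round(1))
cv2.imwrite("pics/g2.png",cv2.resize(W[200:400,200:460],None,fx=3,fy=3,interpolation=cv2.INTER_CUBIC)[:,:,::-1])
```

```text
[ 484.3 -322.2   53.2] [179.8   0.2 111.6] -0.11227819116829739 [-3.873e+01  1.153e+01  9.741e+01  8.000e-02  7.074e+01 -6.038e+01]
53 [[399.6 269.9]] [[159. 160.]]
74 [[400.3 261.9]] [[161. 144.]]
80 [[400.5 259.6]] [[161. 139.]]
90 [[400.8 255.6]] [[162. 131.]]
scene (390, 261, 20, 13)
[[200. 193.]]
[[200. 181.]]
[[200. 171.]]
wrist 186.875 152.5 20.625 36.25
[[ 472.2 -296.7   74. ]]
```

View pics/g2.png

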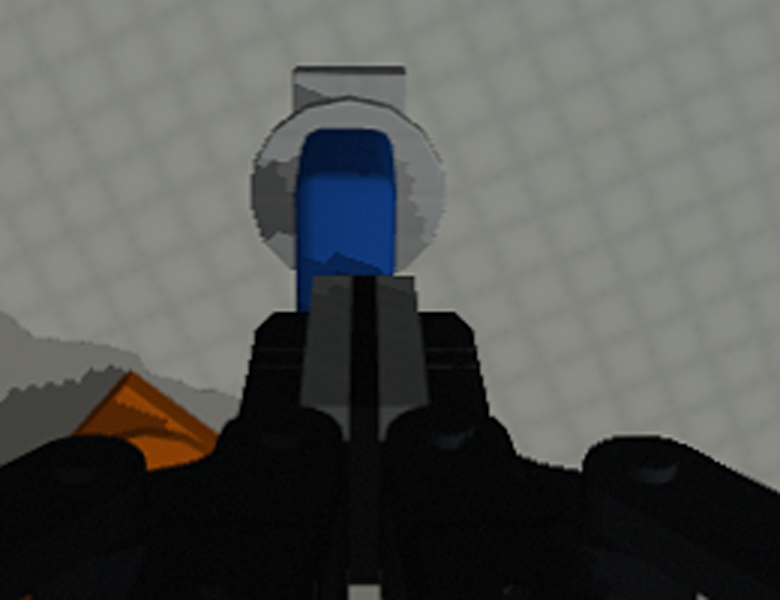

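The fingers are shut just above the bar's top. In both the scene view (tip at about (399,260), so z about 78) and the wrist view, the tips stand about 22–25 mm higher than the reported TCP of 53. Nothing has been touched. I'll open, recentre and go down to TCP z of about 32, which still clears the washer (23) whichever reading is right.

play_rows(
  deltas=[
    [[0, 0, 0], [0, 0, 0], 0],
    [[0, 0, 0], [0, 0, 0], 0],
    [[0, 0, 0], [0, 0, 0], 0],
    [[0.004, -0.003, 0], [0, 0, 0], 0],
    [[0, 0, 0], [0, 0, 0], 0],
    [[0, 0, 0], [0, 0, 0], 0],
  ],
)

```text
time: 5.0
tool_pos: [479.6, -319.3, 53.0]
tcp_rot: [179.8, 0.2, 111.6]
ft_force: [-0.5, -0.3, 0.7]
finger_gap: 85.2
```

```bash
python3 st.py; python3 -c "
from h import *
s=r.sense();print(s['finger_gap'],s['ft_force'].round(1))
S=eyes.snapshot('scene')
for c in blobs(S,*BLUE): 
    if 380<cv2.boundingRect(c)[0]<420: print('scene',cv2.boundingRect(c))
"
```

```text
5.0 [ 479.6 -319.3   53. ] [179.8   0.2 111.6]
(323, 345) [ 487.  -334.8   74. ] 12.0 11.0 21.5
(324, 278) [ 475.8 -306.4   74. ] 22.0 12.0 111.1
85.38666203191988 [-0.3 -1.   0.5]
scene (398, 263, 12, 11)
```

play_rows(
  deltas=[
    [[0, 0.001, 0.01], [0, 0, 0], 0],
    [[0, 0, 0.01], [0, 0, 0], 0],
    [[0, 0, 0], [0, 0, 0], 0],
  ],
)

```text
time: 5.48
tool_pos: [480.4, -318.7, 31.0]
tcp_rot: [179.8, 0.2, 111.6]
ft_force: [-0.2, -0.5, -0.3]
finger_gap: 85.3
```

play_rows(
  deltas=[
    [[0, 0, 0], [0, 0, 0], 0.5],
    [[0, 0, 0], [0, 0, 0], 0.7],
    [[0, 0, 0], [0, 0, 0], 0.85],
    [[0, 0, 0], [0, 0, 0], 1],
    [[0, 0, 0], [0, 0, 0], 1],
    [[0, 0, 0], [0, 0, 0], 1],
  ],
)

```text
time: 6.22
tool_pos: [480.7, -318.9, 31.4]
tcp_rot: [179.8, 0.2, 111.6]
ft_force: [0.7, -0.3, -1.2]
finger_gap: 13.0
```

```bash
python3 st.py
python3 - <<'E'
from h import *
S=eyes.snapshot("scene"); W=eyes.snapshot("wrist")
a=cv2.resize(S[190:340,320:520],(400,300),interpolation=cv2.INTER_CUBIC); b=cv2.resize(W,(400,300))
cv2.imwrite("pics/g3.png",np.hstack([a,b])[:,:,::-1])
E
```

```text
6.225 [ 480.7 -318.9   31.4] [179.8   0.2 111.6]
(322, 328) [ 480.4 -317.3   74. ] 48.0 13.0 110.8
```

View pics/g3.png

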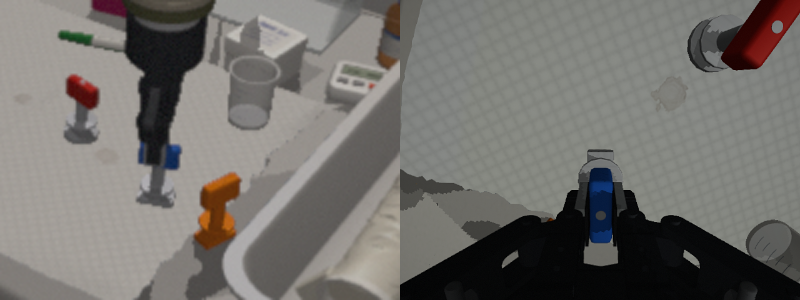

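The grip holds (13.0 mm gap, pads across the blue bar), with stud origin z about TCP z − 31. I'll lift and carry it toward the window at about (507,27).

play_rows(
  deltas=[
    [[0, 0, -0.02], [0, 0, 0], 1],
    [[0, 0, -0.04], [0, 0, 0], 1],
    [[0, 0, -0.04], [0, 0, 0], 1],
    [[0, 0, 0], [0, 0, 0], 1],
    [[0.015, 0.0075, 0], [0, 0, 0], 1],
    [[0.035, 0.017, 0], [0, 0, 0], 1],
    [[0.035, 0.017, 0], [0, 0, 0], 1],
    [[0.035, 0.017, 0], [0, 0, 0], 1],
  ],
)

```text
time: 7.38
tool_pos: [488.5, -180.4, 135.3]
tcp_rot: [179.9, 0.0, 111.4]
ft_force: [0.1, 0.0, -1.8]
finger_gap: 12.6
```

play_rows(
  deltas=[
    [[0.035, 0.017, 0], [0, 0, 0], 1],
    [[0.035, 0.017, 0], [0, 0, 0], 1],
    [[0.035, 0.017, 0], [0, 0, 0], 1],
    [[0.035, 0.017, 0], [0, 0, 0], 1],
    [[0.035, 0.017, 0], [0, 0, 0], 1],
    [[0.017, 0.008, 0], [0, 0, 0.06], 1],
    [[0, 0, 0], [0, 0, 0.12], 1],
    [[0, 0, 0], [0, 0, 0.12], 1],
  ],
)

```text
time: 8.38
tool_pos: [493.4, 51.9, 125.2]
tcp_rot: [-179.1, -0.4, 94.2]
ft_force: [0.2, -0.6, -1.9]
finger_gap: 12.8
```

play_rows(
  deltas=[
    [[0, 0, 0], [0, 0, 0.12], 1],
    [[0, 0, 0], [0, 0, 0.1], 1],
    [[0, 0, 0], [0, 0, 0], 1],
  ],
)

```text
time: 8.75
tool_pos: [488.7, 54.9, 121.3]
tcp_rot: [-178.6, -0.2, 81.3]
ft_force: [-0.5, -0.6, -1.2]
finger_gap: 12.7
```

```bash
cat > pl.py <<'E'
from h import *
s=r.sense(); C=cam("wrist"); W=eyes.snapshot("wrist"); Ct=cam("top"); T=eyes.snapshot("top")
print(s['time'],s['tool_pos'].round(1),s['tcp_rot'].round(1),s['finger_gap'].round(1))
for n,im,c0 in (("wrist",W,C),("top",T,Ct)):
    for c in blobs(im,*YEL,amin=15):
        (u,v),wh,a=cv2.minAreaRect(c); b=px2w(c0,cv2.boxPoints(((u,v),wh,a)),30); m=b.mean(0)
        if 440<m[0]<600 and 50<m[1]<160:
            e=b[1]-b[0]; f=b[2]-b[1]; L=e if np.linalg.norm(e)>np.linalg.norm(f) else f
            print(n,"yel",(round(u),round(v)),m.round(1),np.linalg.norm(e).round(),np.linalg.norm(f).round(),np.degrees(np.arctan2(L[1],L[0])).round(1))
zt=s['tool_pos'][2]-31.4+74
for c in blobs(T,*BLUE,amin=15):
    (u,v),wh,a=cv2.minAreaRect(c); m=px2w(Ct,[(u,v)],zt)[0]
    if m[0]<620 and 130<v<330: print("top blue",(round(u),round(v)),wh,m.round(1))
cv2.imwrite("pics/w2.png",W[:,:,::-1]); cv2.imwrite("pics/t2.png",T[:,:,::-1])
E
python3 pl.py
```

```text
Traceback (most recent call last):
  File "pl.py", line 3, in <module>
    print(s['time'],s['tool_pos'].round(1),s['tcp_rot'].round(1),s['finger_gap'].round(1))
                                                                 ^^^^^^^^^^^^^^^^^^^^^
AttributeError: 'float' object has no attribute 'round'
```

```bash
sed -i "s/s\['finger_gap'\].round(1)/s['finger_gap']/" pl.py; python3 pl.py
```

```text
8.85 [489.   54.6 121.5] [-178.6   -0.2   81.4] 12.776508121616025
wrist yel (395, 154) [543.5 103.7  30. ] 35.0 6.0 -8.2
wrist yel (315, 154) [491.7 111.7  30. ] 35.0 5.0 -8.6
```

View pics/w2.png

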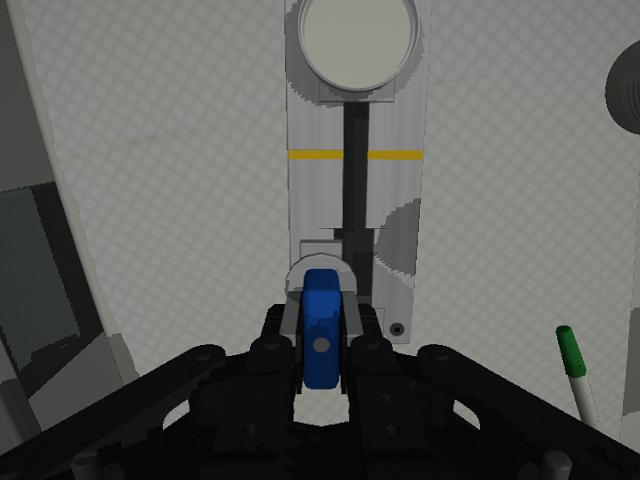

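The wrist view shows the plate with the yellow line at row 154 and the slot centre at column 356. The stud is held centrally, with its bar-top dot at (321,345) and its foot end at (320,243). Both cameras put the line/slot crossing at about (518,107), with plate yaw about 81.5°.

Run:
```python
from h import *
s=r.sense(); C=cam("wrist"); Rt=Ro.from_euler('xyz',s['tcp_rot'],degrees=True).as_matrix()
p=px2w(C,[(321,345)],121.5-31.4+74)[0]; off=Rt.T@(p-s['tool_pos']); print("dot in tool",off.round(1))
off[2]=31.4   # foot underside centre (approx.)
u=np.array([np.cos(np.radians(81.5)),np.sin(np.radians(81.5)),0]); L=np.array([518.2,107.2,0])
for x in (-75,5):
    t=L+u*(x-5); print("target",x,t.round(1),"tool shift from here",(Rt.T@(t-(s['tool_pos']+Rt@off))).round(1))
```

```text
dot in tool [ -4.2   0.2 -42. ]
target -75 [506.4  28.1   0. ] tool shift from here [-19.6  23.1  90.1]
target 5 [518.2 107.2   0. ] tool shift from here [60.4 22.9 90.4]
```

play_rows(
  deltas=[
    [[-0.006, 0.008, 0], [-0.024, 0.003, 0], 1],
    [[-0.006, 0.008, 0], [0, 0, 0], 1],
    [[-0.006, 0.006, 0], [0, 0, 0], 1],
    [[0, 0, 0], [0, 0, 0], 1],
  ],
)

```text
time: 9.45
tool_pos: [510.5, 31.2, 122.1]
tcp_rot: [179.8, -0.3, 81.4]
ft_force: [0.1, 0.5, -0.7]
finger_gap: 13.0
```

```bash
cat > tg.py <<'E'
from h import *
import sys
s=r.sense(); Rt=Ro.from_euler('xyz',s['tcp_rot'],degrees=True).as_matrix()
u=np.array([np.cos(np.radians(81.5)),np.sin(np.radians(81.5)),0]); v=np.array([-u[1],u[0],0]); L=np.array([518.2,107.2,0])
f=s['tool_pos']+Rt@np.array([-4.2,0,31.4]); d=f-L
print(s['time'],s['tool_pos'].round(1),s['tcp_rot'].round(1),"foot plate x %.1f y %.1f z %.1f"%(d@u+5,d@v,f[2]),"F",s['ft_force'].round(1),"gap",round(s['finger_gap'],1))
for x in (-75,5):
    print(x,(Rt.T@(L+u*(x-5)+[0,0,12]-f)).round(1))
E
python3 tg.py; python3 pl.py
```

```text
9.45 [510.5  31.2 122.1] [179.8  -0.3  81.4] foot plate x -75.3 y -3.7 z 90.6 F [ 0.1  0.5 -0.7] gap 13.0
-75 [-0.1 -3.9 78.6]
5 [79.9 -4.1 79.1]
9.45 [510.5  31.2 122.1] [179.8  -0.3  81.4] 13.044985371662278
wrist yel (354, 124) [543.3 103.6  30. ] 36.0 6.0 -8.4
wrist yel (273, 124) [491.8 111.4  30. ] 36.0 6.0 -8.9
top yel (219, 246) [490.1 111.   30. ] 30.0 5.0 -8.9
```

play_rows(
  deltas=[
    [[0, -0.004, 0.015], [0, 0, 0], 1],
    [[0, 0, 0.015], [0, 0, 0], 1],
    [[0, 0, 0.015], [0, 0, 0], 1],
    [[0, 0, 0], [0, 0, 0], 1],
  ],
)

```text
time: 10.05
tool_pos: [504.2, 33.2, 72.1]
tcp_rot: [-180.0, -0.3, 81.5]
ft_force: [-1.3, -0.3, -1.5]
finger_gap: 12.7
```

```bash
sed -i 's/518.2,107.2/517.7,107.4/' tg.py; python3 tg.py; python3 pl.py
```

```text
10.05 [504.2  33.2  72.1] [-180.    -0.3   81.5] foot plate x -74.3 y 2.4 z 40.7 F [-1.3 -0.3 -1.5] gap 12.7
-75 [-0.8  2.4 28.7]
5 [79.2  2.3 29.2]
10.05 [504.2  33.2  72.1] [-180.    -0.3   81.5] 12.684343649001264
wrist yel (375, 123) [543.7 103.8  30. ] 35.0 6.0 -8.2
wrist yel (274, 123) [491.7 111.6  30. ] 36.0 6.0 -8.8
top yel (219, 248) [486.1 111.6  30. ] 22.0 5.0 -8.9
```

View pics/w2.png

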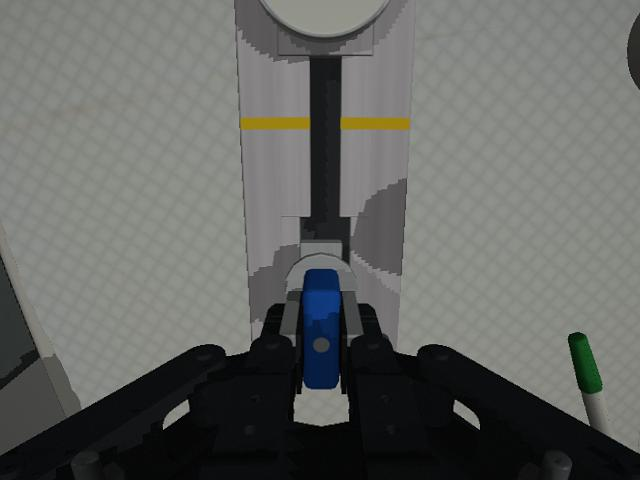

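The foot end at (321,243) lies in front of the window (columns 300–350, front edge at row 216). Both the image and the numbers say to shift about +2.4 mm in y. I'll shift and check, then lower.

play_rows(
  deltas=[
    [[-0.001, 0.002, 0], [0, 0, 0], 1],
    [[0, 0, 0], [0, 0, 0], 1],
  ],
)

```text
time: 10.4
tool_pos: [508.7, 31.8, 75.2]
tcp_rot: [179.7, -0.4, 81.5]
ft_force: [0.0, 0.3, -1.2]
finger_gap: 12.7
```

```bash
python3 tg.py
```

```text
10.4 [508.7  31.8  75.2] [179.7  -0.4  81.5] foot plate x -75.1 y -2.4 z 43.8 F [ 0.   0.3 -1.2] gap 12.7
-75 [-0.1 -2.6 31.8]
5 [79.9 -2.6 32.3]
```

play_rows(
  deltas=[
    [[0, -0.0015, 0], [0, 0, 0], 1],
  ],
)

```text
time: 10.52
tool_pos: [507.6, 31.9, 75.7]
tcp_rot: [179.7, -0.4, 81.5]
ft_force: [-0.3, 1.0, -1.6]
finger_gap: 12.6
```

play_rows(
  deltas=[
    [[0, 0, 0], [0, 0, 0], 1],
  ],
)

```text
time: 10.65
tool_pos: [507.7, 31.9, 76.0]
tcp_rot: [179.6, -0.4, 81.5]
ft_force: [-0.5, 0.1, -0.3]
finger_gap: 13.3
```

```bash
python3 tg.py
```

```text
10.65 [507.7  31.9  76. ] [179.6  -0.4  81.5] foot plate x -75.1 y -1.5 z 44.6 F [-0.5  0.1 -0.3] gap 13.3
-75 [-0.1 -1.7 32.6]
5 [79.9 -1.8 33.1]
```

play_rows(
  deltas=[
    [[0, -0.0015, 0.006], [0, 0, 0], 1],
    [[0, 0, 0.003], [0, 0, 0], 1],
    [[0, 0, 0], [0, 0, 0], 1],
    [[0, 0, 0], [0, 0, 0], 1],
  ],
)

```text
time: 11.15
tool_pos: [505.9, 32.2, 66.1]
tcp_rot: [179.7, -0.4, 81.5]
ft_force: [-0.2, 0.1, -1.0]
finger_gap: 12.9
```

```bash
python3 tg.py
```

```text
11.15 [505.9  32.2  66.1] [179.7  -0.4  81.5] foot plate x -75.1 y 0.4 z 34.7 F [-0.2  0.1 -1. ] gap 12.9
-75 [-0.1  0.2 22.7]
5 [79.9  0.2 23.2]
```

play_rows(
  deltas=[
    [[0, 0, 0.005], [0, 0, 0], 1],
    [[0, 0, 0.005], [0, 0, 0], 1],
    [[0, 0, 0.004], [0, 0, 0], 1],
    [[0, 0, 0], [0, 0, 0], 1],
  ],
)

```text
time: 11.65
tool_pos: [505.9, 32.3, 50.9]
tcp_rot: [179.7, -0.4, 81.5]
ft_force: [0.1, 0.1, -1.2]
finger_gap: 12.9
```

```bash
python3 tg.py
```

```text
11.65 [505.9  32.3  50.9] [179.7  -0.4  81.5] foot plate x -75.0 y 0.4 z 19.5 F [ 0.1  0.1 -1.2] gap 12.9
-75 [-0.1  0.4  7.5]
5 [79.9  0.3  8. ]
```

No contact force, and the foot is below the plate's top. I'll lower it to just above seated.

play_rows(
  deltas=[
    [[0, 0, 0.004], [0, 0, 0], 1],
    [[0, 0, 0.003], [0, 0, 0], 1],
    [[0, 0, 0], [0, 0, 0], 1],
  ],
)

```text
time: 12.02
tool_pos: [506.0, 32.4, 43.5]
tcp_rot: [179.7, -0.4, 81.5]
ft_force: [0.2, -0.2, -0.3]
finger_gap: 12.9
```

```bash
python3 tg.py; python3 pl.py
python3 - <<'E'
from h import *
S=eyes.snapshot("scene"); W=eyes.snapshot("wrist")
a=cv2.resize(S[150:255,195:335],(400,300),interpolation=cv2.INTER_CUBIC); b=cv2.resize(W,(400,300))
cv2.imwrite("pics/g4.png",np.hstack([a,b])[:,:,::-1])
E
```

```text
12.025 [506.   32.4  43.5] [179.7  -0.4  81.5] foot plate x -74.9 y 0.3 z 12.1 F [ 0.2 -0.2 -0.3] gap 12.9
-75 [-0.1  0.3  0.1]
5 [79.9  0.2  0.6]
12.025 [506.   32.4  43.5] [179.7  -0.4  81.5] 12.853671292986967
wrist yel (378, 120) [543.4 103.9  30. ] 36.0 6.0 -8.1
wrist yel (263, 120) [491.8 111.6  30. ] 36.0 6.0 -8.9
```

View pics/g4.png

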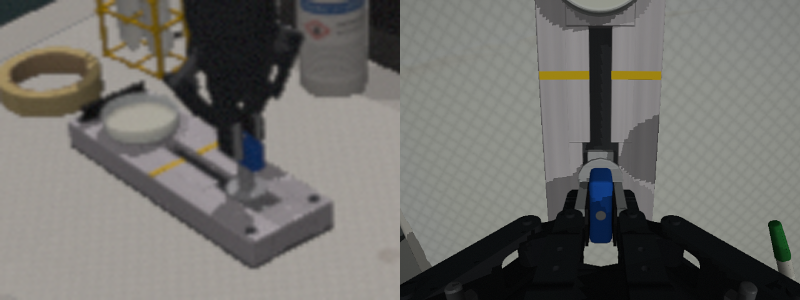

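The washer is just above the plate and the foot is down in the window, centred on the slot (column about 600 in the right half). Now I'll slide along the slot, watching y, z and force.

play_rows(
  deltas=[
    [[0.007, 0, 0], [0, 0, 0], 1],
    [[0.008, 0, 0], [0, 0, 0], 1],
    [[0.008, 0, 0], [0, 0, 0], 1],
    [[0, 0, 0], [0, 0, 0], 1],
  ],
)

```text
time: 12.72
tool_pos: [510.4, 57.2, 44.5]
tcp_rot: [179.6, -0.4, 81.5]
ft_force: [-0.8, -0.7, -1.0]
finger_gap: 12.6
```

```bash
python3 tg.py
```

```text
12.725 [510.4  57.2  44.5] [179.6  -0.4  81.5] foot plate x -49.8 y -0.4 z 13.1 F [-0.8 -0.7 -1. ] gap 12.6
-75 [-25.2  -0.4   0.9]
5 [54.8 -0.4  1.5]
```

play_rows(
  deltas=[
    [[0.004, -0.0005, 0.001], [0, 0, 0], 1],
    [[0.008, 0, 0], [0, 0, 0], 1],
    [[0.008, 0, 0], [0, 0, 0], 1],
    [[0.008, 0, 0], [0, 0, 0], 1],
    [[0, 0, 0], [0, 0, 0], 1],
  ],
)

```text
time: 13.35
tool_pos: [514.2, 87.1, 43.6]
tcp_rot: [179.6, -0.4, 81.5]
ft_force: [-0.4, -0.8, -0.4]
finger_gap: 13.0
```

```bash
python3 tg.py
```

```text
13.35 [514.2  87.1  43.6] [179.6  -0.4  81.5] foot plate x -19.6 y 0.2 z 12.2 F [-0.4 -0.8 -0.4] gap 13.0
-75 [-55.4   0.2  -0.2]
5 [24.6  0.2  0.3]
```

play_rows(
  deltas=[
    [[0.007, 0, 0], [0, 0, 0], 1],
    [[0.007, 0, 0], [0, 0, 0], 1],
    [[0.007, 0, 0], [0, 0, 0], 1],
    [[0, 0, 0], [0, 0, 0], 1],
  ],
)

```text
time: 13.85
tool_pos: [517.6, 109.3, 43.7]
tcp_rot: [179.6, -0.4, 81.5]
ft_force: [0.3, -0.5, -2.3]
finger_gap: 12.7
```

```bash
python3 tg.py; python3 pl.py
```

```text
13.85 [517.6 109.3  43.7] [179.6  -0.4  81.5] foot plate x 2.9 y 0.2 z 12.3 F [ 0.3 -0.5 -2.3] gap 12.7
-75 [-77.9   0.2  -0.2]
5 [2.1 0.2 0.3]
13.85 [517.6 109.3  43.7] [179.6  -0.4  81.5] 12.73442352269278
wrist yel (256, 282) [485.1 112.3  30. ] 23.0 5.0 -8.5
wrist yel (382, 282) [548.2 103.   30. ] 26.0 6.0 -8.8
top blue (226, 231) (5.0, 6.0) [515.3  87.9  86.3]
```

View pics/w2.png

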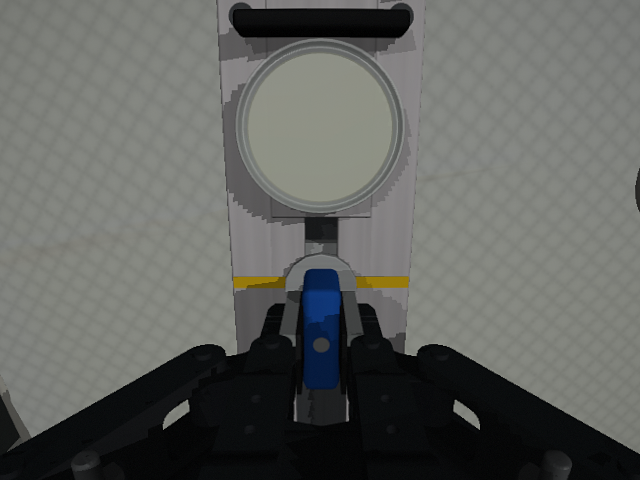

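The washer's front edge is at (321,254), the foot's front edge at (321,243) and the yellow line at row 282. I'll use these to check the stud's x.

Run:
```python
from h import *
C=cam("wrist"); u=np.array([np.cos(np.radians(81.5)),np.sin(np.radians(81.5))])
f=lambda uv,z:px2w(C,[uv],z)[0][:2]@u
y=f((321,282),30)
print("line minus stud: washer",y-(f((321,254),35.3)-18),"foot",y-(f((321,242.5),20.3)-19),"dot",y-f((321,345),86.3))
```

```text
line minus stud: washer 1.5560218197304039 foot 1.1141294585133323 dot 2.2643361089214125
```

play_rows(
  deltas=[
    [[0.0015, 0, 0], [0, 0, 0], 1],
    [[0, -0.0005, 0], [0, 0, -0.13], 1],
    [[0, -0.0005, 0], [0, 0, -0.13], 1],
    [[0, -0.0005, 0], [0, 0, -0.13], 1],
    [[0, 0, 0], [0, 0, 0], 1],
  ],
)

```text
time: 14.58
tool_pos: [516.2, 109.6, 43.6]
tcp_rot: [179.5, -0.2, 104.3]
ft_force: [-0.6, -0.9, -0.8]
finger_gap: 12.8
```

```bash
sed -i 's/-4.2,0,31.4/-3.7,0,31.4/' tg.py; python3 tg.py
```

```text
14.575 [516.2 109.6  43.6] [179.5  -0.2 104.3] foot plate x 3.8 y 0.2 z 12.2 F [-0.6 -0.9 -0.8] gap 12.8
-75 [-72.7 -30.4  -0.3]
5 [1.1 0.7 0.2]
```

play_rows(
  deltas=[
    [[0.001, 0, 0], [0, 0, -0.13], 1],
    [[0, -0.0005, 0], [0, 0, -0.13], 1],
    [[0, -0.0005, 0], [0, 0, -0.13], 1],
    [[0, -0.0005, 0], [0, 0, -0.13], 1],
    [[0, 0, 0], [0, 0, 0], 1],
  ],
)

```text
time: 15.2
tool_pos: [514.7, 109.4, 43.7]
tcp_rot: [179.5, 0.1, 133.9]
ft_force: [0.2, 0.9, -2.3]
finger_gap: 13.1
```

```bash
python3 tg.py
```

```text
15.2 [514.7 109.4  43.7] [1.795e+02 1.000e-01 1.339e+02] foot plate x 4.5 y 0.1 z 12.3 F [ 0.2  0.9 -2.3] gap 13.1
-75 [-48.6 -62.9  -0.2]
5 [0.2 0.5 0.3]
```

Everything is free. Yaw needs to reach 171.5, so about 37.5° remain.

play_rows(
  deltas=[
    [[0, 0, 0], [0, 0, -0.13], 1],
    [[0, -0.0005, 0], [0, 0, -0.13], 1],
    [[0, -0.0005, 0], [0, 0, -0.13], 1],
    [[0, -0.0005, 0], [0, 0, -0.13], 1],
    [[0, -0.0005, 0], [0, 0, -0.12], 1],
    [[0, 0, 0], [0, 0, 0], 1],
  ],
)

```text
time: 15.95
tool_pos: [514.0, 107.4, 43.7]
tcp_rot: [179.6, 0.4, 169.8]
ft_force: [0.3, -0.2, -0.7]
finger_gap: 12.8
```

```bash
python3 tg.py
```

```text
15.95 [514.  107.4  43.7] [179.6   0.4 169.8] foot plate x 4.5 y -0.2 z 12.3 F [ 0.3 -0.2 -0.7] gap 12.8
-75 [ -2.2 -79.5  -0.2]
5 [0.2 0.5 0.3]
```

play_rows(
  deltas=[
    [[0, 0.0004, 0], [0, 0, -0.03], 1],
    [[0, 0, 0.0008], [0, 0, 0], 1],
    [[0, 0, 0.0008], [0, 0, 0], 1],
    [[0, 0, 0], [0, 0, 0], 1],
  ],
)

```text
time: 16.45
tool_pos: [514.3, 107.8, 42.4]
tcp_rot: [179.6, 0.4, 171.0]
ft_force: [-0.9, -0.4, 0.0]
finger_gap: 12.9
```

```bash
python3 tg.py
```

```text
16.45 [514.3 107.8  42.4] [179.6   0.4 171. ] foot plate x 5.1 y -0.5 z 11.0 F [-0.9 -0.4  0. ] gap 12.9
-75 [ -0.2 -80.1  -1.5]
5 [ 0.5 -0.1 -1. ]
```

play_rows(
  deltas=[
    [[0, 0, 0.0005], [0, 0, -0.006], 1],
    [[0, 0, 0], [0, 0, 0], 1],
  ],
)

```text
time: 16.7
tool_pos: [514.5, 107.9, 42.4]
tcp_rot: [179.6, 0.4, 171.4]
ft_force: [-0.4, -0.2, -1.2]
finger_gap: 13.0
```

play_rows(
  deltas=[
    [[0, 0, 0.0007], [0, 0, 0], 1],
    [[0, 0, 0], [0, 0, 0], 1],
  ],
)

```text
time: 16.95
tool_pos: [514.7, 107.9, 42.4]
tcp_rot: [179.6, 0.5, 171.4]
ft_force: [0.4, -1.5, -0.3]
finger_gap: 12.6
```

play_rows(
  deltas=[
    [[0, 0, 0.0015], [0, 0, 0], 1],
  ],
)

```text
time: 17.08
tool_pos: [515.0, 107.9, 42.3]
tcp_rot: [179.6, 0.5, 171.4]
ft_force: [-10.8, -2.0, 23.8]
finger_gap: 13.0
```

```bash
python3 tg.py
python3 - <<'E'
from h import *
S=eyes.snapshot("scene"); W=eyes.snapshot("wrist")
a=cv2.resize(S[150:255,195:335],(400,300),interpolation=cv2.INTER_CUBIC); b=cv2.resize(W,(400,300))
cv2.imwrite("pics/g5.png",np.hstack([a,b])[:,:,::-1])
E
```

```text
17.075 [515.  107.9  42.3] [179.6   0.5 171.4] foot plate x 5.3 y -1.2 z 10.9 F [-10.8  -2.   23.8] gap 13.0
-75 [  1.  -80.3  -1.6]
5 [ 1.2 -0.3 -1.1]
```

Contact at 24 N confirms the washer is seated on the plate. I'll relax, open partway to stay clear of the dish, and rise.

play_rows(
  deltas=[
    [[0, 0, 0], [0, 0, 0], 1],
    [[0, 0, 0], [0, 0, 0], 1],
    [[0, 0, 0], [0, 0, 0], 0.75],
    [[0, 0, 0], [0, 0, 0], 0.65],
    [[0, 0, 0], [0, 0, 0], 0.65],
    [[0, 0, 0], [0, 0, 0], 0.65],
  ],
)

```text
time: 17.92
tool_pos: [515.0, 107.9, 41.7]
tcp_rot: [179.6, 0.5, 171.4]
ft_force: [0.1, 0.8, 0.2]
finger_gap: 29.7
```

```bash
python3 tg.py
python3 - <<'E'
from h import *
S=eyes.snapshot("scene"); W=eyes.snapshot("wrist")
a=cv2.resize(S[150:255,195:335],(400,300),interpolation=cv2.INTER_CUBIC); b=cv2.resize(W,(400,300))
cv2.imwrite("pics/g6.png",np.hstack([a,b])[:,:,::-1])
E
```

```text
17.925 [515.  107.9  41.7] [179.6   0.5 171.4] foot plate x 5.4 y -1.3 z 10.3 F [0.1 0.8 0.2] gap 29.7
-75 [  1.  -80.3  -2.2]
5 [ 1.2 -0.3 -1.7]
```

View pics/g6.png

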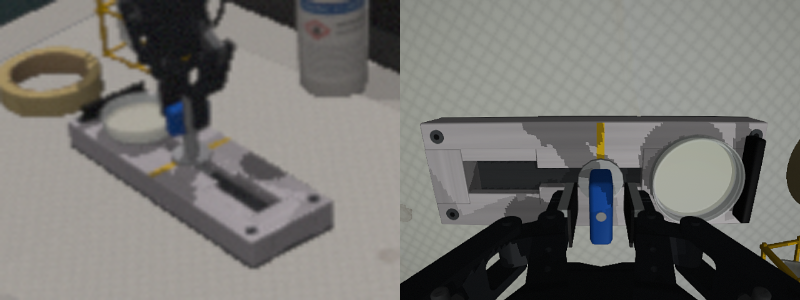

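Released: the bar lies crosswise on the yellow line with a gap on both sides, and the dish hasn't been touched. I'll rise straight up and back off for a clear final check.

play_rows(
  deltas=[
    [[0, 0, -0.01], [0, 0, 0], 0.65],
    [[0, 0, -0.02], [0, 0, 0], 0.65],
    [[0, 0, -0.03], [0, 0, 0], 0.65],
    [[0, 0, -0.03], [0, 0, 0], 0.65],
    [[0, 0, -0.03], [0, 0, 0], 0.65],
    [[0, 0, 0], [0, 0, 0], 0.65],
    [[0.03, 0, 0], [0, 0, 0], 0.65],
    [[0, 0, 0], [0, 0, 0], 0.65],
  ],
)

```text
time: 19.02
tool_pos: [483.7, 111.8, 168.1]
tcp_rot: [179.6, 0.6, 171.4]
ft_force: [0.1, -0.2, 0.0]
finger_gap: 29.7
```

```bash
python3 tg.py
python3 - <<'E'
from h import *
C=cam("wrist"); W=eyes.snapshot("wrist"); S=eyes.snapshot("scene"); Cs=cam("scene")
for n,rng,z in (("blue",BLUE,85),("yel",YEL,30)):
    for c in blobs(W,*rng,amin=60):
        (u,v),wh,a=cv2.minAreaRect(c); b=px2w(C,cv2.boxPoints(((u,v),wh,a)),z); m=b.mean(0)
        e=b[1]-b[0]; f=b[2]-b[1]; L=e if np.linalg.norm(e)>np.linalg.norm(f) else f
        if 420<m[0]<620 and 0<m[1]<200: print(n,(round(u),round(v)),m.round(1),np.linalg.norm(e).round(),np.linalg.norm(f).round(),np.degrees(np.arctan2(L[1],L[0])).round(1))
a=cv2.resize(S[150:255,195:335],(400,300),interpolation=cv2.INTER_CUBIC); b=cv2.resize(W,(400,300))
cv2.imwrite("pics/g7.png",np.hstack([a,b])[:,:,::-1])
E
```

```text
19.025 [483.7 111.8 168.1] [179.6   0.6 171.4] foot plate x 4.5 y 30.2 z 136.7 F [ 0.1 -0.2  0. ] gap 29.7
-75 [-29.2 -80.4 124.5]
5 [-29.   -0.4 125. ]
blue (321, 285) [517.8 107.5  85. ] 12.0 41.0 -8.2
yel (320, 223) [486.9 112.2  30. ] 6.0 25.0 -8.5
```

After release the stud measures (517.8,107.5), against a line/slot crossing of (517.7,107.4). The bar is at -8.2°, so it is crosswise, and its 41x12 mm size at z=85 fits a seated, upright stud.

```bash
python3 -c "
from bench import r
print(r.hand_in())"
```

```text
the job is handed in; nothing more can be done
None
```

The blue-gripped T-stud is locked in the plate at the yellow line, and I handed the job in at about 19 s. I lowered its foot through the window, slid it 80 mm along the slot, turned it 90° there, seated the washer and let go.

**Last checks, after letting go and backing off:**
- **Position:** the wrist camera puts the grip's centre at (517.8, 107.5) mm. The yellow line crosses the slot at about (517.7, 107.4).
- **Turn:** the grip lies at -8.2°, which is crosswise to the slot's 81.5° to within about 0.5°.
- **Seating:** pressing down met 24 N at a stud height of 11 mm, the seated height. The grip's measured size fits an upright stud.
- **Dish and red stud:** the dish looked undisturbed in the picture taken just after release. I never reached for the red stud, but I did not check it again at the end.

**What failed or disagreed:**
- **First grasp:** it closed on nothing, just above the grip, because the fingertips stood about 22–25 mm higher than the reported tool point. I moved lower and gripped on the second try.
- **Final picture:** I could not view it because the 12-picture limit was reached, so the final position, turn and upright checks rest on the numbers measured from it.

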